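# Clamp a house front in the laser engraver's jig

## Task

Slide the rectangular plywood house front, which lies pulled out of the engraver's clamping jig, fully home against the end stop of the jig; then push the cam lever through its quarter turn to its end stop, so that the jaw clamps the house front against the fence. Do not force the lever, do not touch the gantry that hangs over it, and leave the other things on the table and the jig board where they lie.

Things in the scene. Friction and masses are not known exactly. Their poses are not given: they have to be found in the camera images.
- engraver: Open-frame laser engraver with a clamping jig, fixed; yaw varies. Origin at table height under the middle of the gantry's front lower edge; x away from the robot, y along the gantry to the left. In this frame, mm (used below too): plywood jig board x -240..130, y -170..170, top z 12; side rails x -230..170, y 185..215 each side, 40 high; rear rail x 140..170.
- end_stop (a point): Foot of the wooden end stop's face, 12 mm above the table; engraver frame x -5, y -80 mm. The face looks to the engraver's -x, spans y -125..-49, top z 27.
- fence (a point): Foot of the wooden fence's face, 12 mm above the table; engraver frame x -32.5, y -110 mm. The face looks to +y, spans x -60..-5, top z 27.
- jaw_face (a point): Upper edge, mid-length, of the wooden jaw's face that looks to the fence; z 30. The jaw spans engraver x -60..25; its face is at y -42 mm with the lever open. The lever drives it 8 mm towards the fence in proportion to its turn, so it meets the 60 mm wide house front just before the lever's end stop.
- gantry: Gantry over the jig, fixed to the engraver, same origin and axes. Beam x 0..40, y -215..215, underside z 105, top z 145 mm; posts under its ends (x 0..50, y 187..213 each side, z 40..145). Laser head on its far side (x 41..101, y -78..-22, z 50..200). Must not be touched.
- panel: House front: loose plywood rectangle 100 (its x) by 60 (y) by 9 mm, about 60 g, flat on the jig board, dark windows on top. Origin: centre of underside; x points to the end stop. Home and clamped: origin at engraver x -55, y -80, z 12 mm, axes parallel. It starts 60 to 90 mm short of that towards -x, up to 8 mm aside, up to 0.12 rad askew, clear of jaw and fence.
- cam_lever (a joint): Cam lever angle, rad. 0: handle along the engraver's -x; it grows clockwise seen from above, the handle swinging towards the engraver's +y; at 1.571 it meets its end stop, handle along +y beneath the gantry beam. Starts at 0 to 0.25. Stiff: about 0.3 N m of friction (3 to 4 N at 95 mm from the pivot); stays where it is left.
- lever_pivot (a point): On the lever's vertical pivot axis, at the height of the handle's centre line; engraver frame x 4, y 10, z 45 mm. The lever is a flat steel bar 12 mm wide, 10 mm high, out to 60 mm from the pivot, and a black round grip 18 mm thick from 49 to 125 mm. Below the pivot is an eccentric wooden cam disc of 22 mm radius, z 14..36.
- lever_end (a point): Free end of the lever's grip, on its centre line, 125 mm from the pivot, 45 mm above the table.
- coaster: Thin round plywood coaster, 64 mm across, 6 mm thick, lying on the jig board; bystander. Origin: centre of underside.
- tile: Square plywood offcut, 45 x 45 x 6 mm, lying on the jig board behind the gantry; bystander. Origin: centre of underside.
- caliper: Steel caliper, about 170 mm long, 12 mm high, lying flat on the table; bystander.
- screwdriver: Screwdriver, 180 mm long, lying on the table; bystander.
- glue: White glue bottle, 50 mm across, 120 mm tall, standing; bystander. Origin: centre of underside.
- mug: White mug, 80 mm across, 90 mm tall, standing; bystander. Origin: centre of underside.
- spool: White filament spool lying flat, 180 mm across, 58 mm high; bystander. Origin: centre of underside.
Mind the look-alikes: they are no part of the job. What is meant by the panel is not green, and is the larger of those in its own colour.

How it is judged:
By the outcome, as a careful person would: the job done as asked, in the order asked, and still so for the second after the job is handed in, with the robot touching nothing.
It also fails if it takes over 58 s, if anything falls off the work surface, if the arm or the gripper's body presses on something with over 40 N, if the wrist force passes 120 N, or if a joint passes its speed limit or range.

## Robot

A 6-joint arm with a two-finger parallel gripper is mounted at the origin on the work surface. World frame = base frame: x ahead of the robot, y to its left, z up, the work surface at z = 0. Lengths are in m, angles in rad, forces in N, time in s.
With the tool pointing down it reaches from about 0.3 to 0.825 m from the base axis. Payload 5.4 kg.
Tool frame: the origin (TCP) lies between the finger pads; the fingertips stand manip.nose_length ahead of it and the grasp point (between the pads) lies 11 mm behind it (manip.nose_length is the distance from the TCP to the fingertips, in m); z points along the fingers, y is the line along which they close (so a half turn about z gives the same grasp; the last joint's range is limited). The gripper opens to 92 mm and grips with 3 to 60 N. Pads are 20 mm wide; open, the fingers measure 128 mm over their backs; the gripper's body (75 mm by 189 mm) begins 69 mm behind the grasp point.
Start: joints at [-1.378, 0.158, 1.597, -0, 1.386, -0.21], TCP at [0.225, -0.529, 0.185] pointing down, gripper open.
Joint ranges: [-2.91, 2.91], [-0.94, 2.29], [0.18, 2.7], [-1.29, 4.43], [0.17, 2.64], [-3, 3]. Speed limits (rad/s): [2.57, 2.57, 3.14, 3.14, 3.14, 3.14].

## Interface

Orientations are given as a unit quaternion [w, x, y, z].
In Python, from cell import manip gives the robot as it stands.
- The arm moves only by the tool carry_out, never from a script. Its argument "steps" is a list of rows, each an object of numbers: "tx", "ty", "tz": the shift along the tool's x, y, z normalised to -1 to 1, where 1 is 500 mm; "spin": the turn about the tool's z normalised to -1 to 1, where 1 is 60 degrees; "gripper": the closure, from 0 (fully open) to 1 (shut). In form: [{"tx": .., "ty": .., "tz": .., "spin": .., "gripper": ..}, ...]. A call has exactly 10 rows; each row is the pose to reach, as a shift and turn from the pose commanded when the call began, along the tool's axes at that moment; what a row does not reach only later rows make up. A row lasts 1/12 s, in which the tool goes at most 41.7 mm and 7.16 degrees, less where a joint would pass 70% of its speed; a pose out of reach is approached as far as the arm can. A call with a number of a shift or a turn outside -1 to 1 is refused whole. A call with a gripper value outside its range is refused whole. The fingers move at their own pace and stop on an object; "grip_force" is the grip in N (left out, the last holds). Time passes only in rows, so rows that repeat a pose let the fingers close, or fill a call up. It gives the time, the measured TCP pose, the force, the opening and the grip force at its end, in the units of the state.
- manip.state(): the state, without advancing time (a new reading comes with each control period).
- manip.camera(name): name is "side" or "top" or "wrist"; returns the picture (480x640x3 uint8, red, green, blue); there is no depth.
- manip.camera_params(name): a dict with "vfov" (degrees; the focal length in pixels is half the picture's height over the tangent of half this angle, whatever the lens; pixels are square), "cx", "cy" (the principal point, pixels), "rvec" (rotation vector, rad) and "tvec" (3), from world to camera coordinates, as OpenCV has them; the wrist camera has in their place "T_tool_cam" (4x4, takes a point from camera to tool coordinates, whose origin is the TCP and whose axes are the flange's). Camera axes: x right, y down, z forward; pixel columns grow to the right and rows downward; lengths in m; the calibration is good to about 2 mm. A picture is of the moment at which its call begins: read the wrist's pose just before it. camera_params takes no time and is no camera call.
- manip.finish_job(): hands the job in; it is judged then, once.
Trained networks look in the newest picture that a camera, given by its name, has taken for a name from the list of things; names that differ only in an ending like _2 or _b are one class to them, and where a whole thing is asked for, a point or a joint stands for the part that bears it (a point fixed in the world has none). Each returns a list of dicts, best first, with "conf" (0 to 1); they miss things now and then, are a little off and sometimes report something else, mostly with a low value. They report only what shows in the picture. A call takes as long as a camera call. They do not tell look-alikes from the thing itself.
- manip.spot_in(camera, query): "bbox" ([centre column, centre row, width, height] in pixels, round what is visible of it).
The state is a dict: "clock": time; "q": joint angles; "joint_vel": joint speeds; "effort": joint torques, N m; "position": TCP position; "tcp_rot": TCP orientation; "ft_force": force on the tool from outside, world axes, zero at the start; "ft_torque": the same for the moment, N m; "width": finger opening in m; "finger_force": force on a finger pad.
Only numpy, scipy, OpenCV 4.12 (cv2) and the standard library are available. Lean on these libraries where they do the work, as an engineer would, in place of code of your own. Each camera call takes 0.05 s, during which the arm holds its last target. There are 200 camera calls.

## Working session

There is one attempt and no reset: what is moved stays moved. The work goes in short steps, Python scripts to look and compute and a tool call to move; the robot and the scene stay as the last step left them, time stands still between calls to the robot, and variables do not carry over. Pictures are saved under pics/ and viewed, at most 10 in all, crops included, and the job is handed in when it is done.

Besides the shell and the picture viewer there is one more tool, called after "Call:" as name([rows], argument=value, ...), one row to a line, values as JSON. carry_out: Moves the arm, as the interface text tells. Its arguments: {"type":"object","properties":{"steps":{"type":"array"},"grip_force":{"type":"number"}},"required":["steps"]}

```bash
ls; mkdir -p pics; python3 - <<'E'
from cell import manip
import cv2
for c in("top","side"):
    im=manip.camera(c); cv2.imwrite(f"pics/{c}0.png",im[:,:,::-1])
    p=manip.camera_params(c); print(c,p)
    for q in("panel","cam_lever","engraver","coaster","tile","gantry"):
        print(q,[(d['bbox'],round(d['conf'],2)) for d in manip.spot_in(c,q)][:3])
print(manip.state(),manip.nose_length)
E
```

```text
pics
top {'vfov': 42.71642742317057, 'cx': 308.4429470635704, 'cy': 241.95199140333887, 'rvec': array([ 2.14395441, -2.18318988,  0.11470475]), 'tvec': array([0.08307124, 0.54177481, 1.61523885])}
panel [([395.0, 232.1, 29.4, 36.1], 0.89), ([488.2, 172.6, 38.1, 43.2], 0.87), ([391.9, 323.0, 20.5, 27.3], 0.62)]
cam_lever [([357.5, 212.8, 18.8, 52.9], 0.79)]
engraver [([362.3, 202.7, 190.6, 179.4], 0.84), ([368.3, 199.1, 17.0, 30.3], 0.51)]
coaster [([331.1, 269.2, 25.5, 27.1], 0.81)]
tile [([318.6, 166.3, 21.6, 21.5], 0.7)]
gantry [([358.9, 171.4, 168.6, 69.2], 0.78)]
side {'vfov': 43.121271501382765, 'cx': 326.7125916993722, 'cy': 233.67577390214768, 'rvec': array([ 0.32745667, -2.67173906,  1.40925986]), 'tvec': array([0.5236128 , 0.09634982, 1.47586739])}
panel [([332.9, 206.3, 36.6, 16.4], 0.85), ([305.9, 156.5, 27.0, 17.6], 0.71), ([418.2, 223.1, 22.4, 14.1], 0.54)]
cam_lever [([305.8, 213.3, 49.4, 17.7], 0.9)]
engraver [([291.9, 206.1, 168.9, 132.6], 0.81), ([331.2, 205.6, 33.2, 20.0], 0.7), ([410.3, 172.3, 44.6, 12.4], 0.43)]
coaster [([351.9, 245.6, 23.3, 18.5], 0.64), ([215.4, 328.2, 42.1, 62.3], 0.25)]
tile [([242.8, 236.2, 18.2, 14.5], 0.62)]
gantry [([269.4, 196.8, 47.3, 114.5], 0.59)]
{'clock': 0.7, 'q': array([-1.37810270e+00,  1.58343201e-01,  1.59695846e+00,  3.36318676e-05,
        1.38622629e+00, -2.10086634e-01]), 'joint_vel': array([ 4.28657999e-04,  1.77554489e-05, -2.24756166e-03,  1.23947451e-03,
       -9.07469181e-04, -4.62092176e-04]), 'effort': array([ 1.86850139e-04, -3.85476494e+01, -3.22301674e+01,  7.02754268e-02,
        3.06611520e-02, -1.35512047e-05]), 'position': array([ 0.22538629, -0.52898915,  0.18475392]), 'tcp_rot': array([3.24911562e-05, 9.79790072e-01, 2.00028534e-01, 1.62484777e-05]), 'ft_force': array([0.02326131, 0.37597145, 0.07418571]), 'ft_torque': array([ 0.02100708,  0.03317302, -0.00787739]), 'finger_force': 0.0, 'width': 0.09203140657387782} 0.008
```

```bash
python3 - <<'E'
import cv2
im=cv2.imread("pics/top0.png"); cv2.imwrite("pics/topc.png",cv2.resize(im[105:355,250:520],None,fx=2.4,fy=2.4,interpolation=cv2.INTER_CUBIC)[:600,:648])
E
```

```text
(no output)
```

View pics/topc.png

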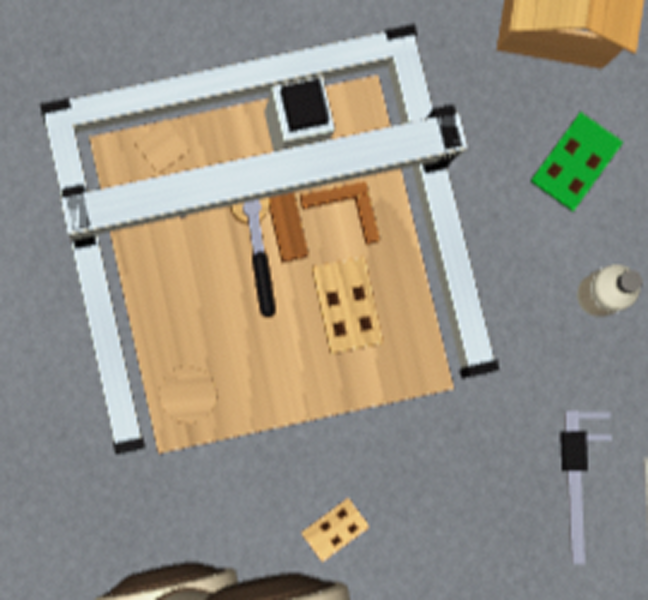

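View pics/side0.png

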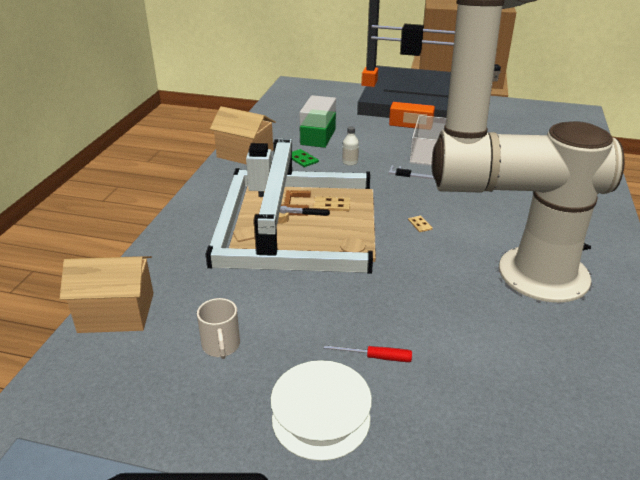

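The panel candidates in the top picture are (395,232), (488,173) and (391,323). The first is plain wood, the larger of the two wooden ones, and lies in the jig at crop (348,305). The second is green and the third is the small wooden one, so the panel is the first. Next I fit the engraver pose and check the gripper's shape.

```bash
cat > h.py <<'E'
import numpy as np, cv2
from scipy.optimize import least_squares
from scipy.spatial.transform import Rotation as R
from cell import manip
def K(p):
    f=240/np.tan(np.radians(p["vfov"])/2); return np.array([[f,0,p["cx"]],[0,f,p["cy"]],[0,0,1]])
def ext(cam,st=None):
    p=manip.camera_params(cam)
    if "rvec" in p: return K(p),cv2.Rodrigues(p["rvec"])[0],np.array(p["tvec"])
    q=np.array(st["tcp_rot"]); T=np.eye(4); T[:3,:3]=R.from_quat(q[[1,2,3,0]]).as_matrix(); T[:3,3]=st["position"]
    W=np.linalg.inv(T@p["T_tool_cam"]); return K(p),W[:3,:3],W[:3,3]
def proj(P,e): return (lambda c:c[:,:2]/c[:,2:])((np.atleast_2d(P)@e[1].T+e[2])@e[0].T)
def back(uv,z,e):
    uv=np.atleast_2d(uv); d=np.c_[uv,np.ones(len(uv))]@np.linalg.inv(e[0]).T@e[1]; c=-e[1].T@e[2]
    return c+d*((np.broadcast_to(z,len(uv))-c[2])/d[:,2])[:,None]
def E2W(P,pose):
    P=np.atleast_2d(P)/1000; c,s=np.cos(pose[2]),np.sin(pose[2])
    return np.c_[pose[0]+c*P[:,0]-s*P[:,1],pose[1]+s*P[:,0]+c*P[:,1],P[:,2]]
def W2E(P,pose):
    d=np.atleast_2d(P)[:,:2]-pose[:2]; c,s=np.cos(pose[2]),np.sin(pose[2])
    return 1000*np.c_[c*d[:,0]+s*d[:,1],-s*d[:,0]+c*d[:,1]]
def fit(P,uv,e,x0):
    return least_squares(lambda x:(proj(E2W(P,x),e)-uv).ravel(),x0)
E
python3 - <<'E'
from h import *
e=ext("top"); es=ext("side"); st=manip.state()
print("tcp px",proj(st["position"],e),proj(st["position"],es))
c=lambda a:np.array(a)/2.4+[250,105]
uv=c([[158,452],[453,388],[90,137],[380,75]])
P=np.array([[-240,170,12],[-240,-170,12],[130,170,12],[130,-170,12]])
r=fit(P,uv,e,[.6,0,0]); print("pose",r.x,np.abs(r.fun).max())
pan=W2E(back(c([[313,266],[367,258],[382,345],[333,353]]),.021,e),r.x); print(pan,pan.mean(0))
lev=W2E(back(c([[270,315],[258,225]]),.045,e),r.x); print("lever end/bar",lev)
print("coaster",W2E(back(c([[188,390]]),.015,e),r.x))
im=manip.camera("wrist"); cv2.imwrite("pics/w0.png",im[:,:,::-1]); print(manip.camera_params("wrist"))
E
```

```text
tcp px [[564.54940029 363.42597312]] [[469.28567222 108.95508032]]
pose [ 0.67358272 -0.0647879   0.19321271] 0.5214965286427855
[[ -71.8912862   -44.9983047 ]
 [ -75.79437649 -106.54610949]
 [-175.39140263 -100.6918596 ]
 [-172.64546911  -45.0200465 ]] [-123.93063361  -74.31408007]
lever end/bar [[-118.36877611   17.14502644]
 [ -16.98307771    8.1006905 ]]
coaster [[-178.75934645  122.35916179]]
{'vfov': 61.52970657532193, 'cx': 319.29715521797476, 'cy': 244.42921301305114, 'T_tool_cam': array([[-1.37963458e-03, -9.66618305e-01, -2.56216998e-01,
         7.06830603e-02],
       [ 9.99998569e-01, -1.08268092e-03, -1.30004415e-03,
        -1.02647029e-03],
       [ 9.79245216e-04, -2.56218424e-01,  9.66618415e-01,
        -1.99536760e-01],
       [ 0.00000000e+00,  0.00000000e+00,  0.00000000e+00,
         1.00000000e+00]])}
```

View pics/w0.png

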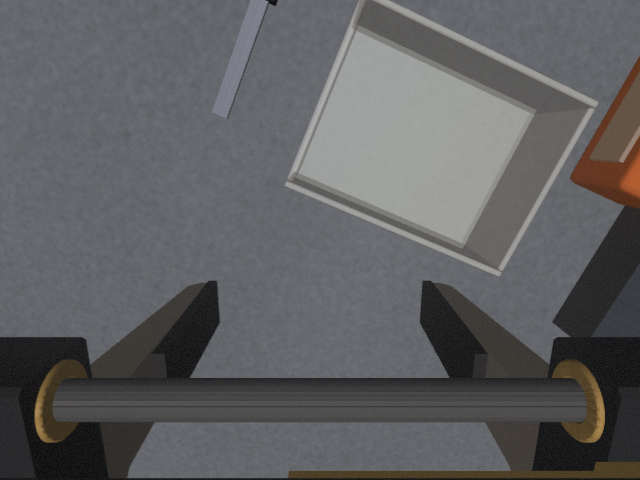

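View pics/top0.png

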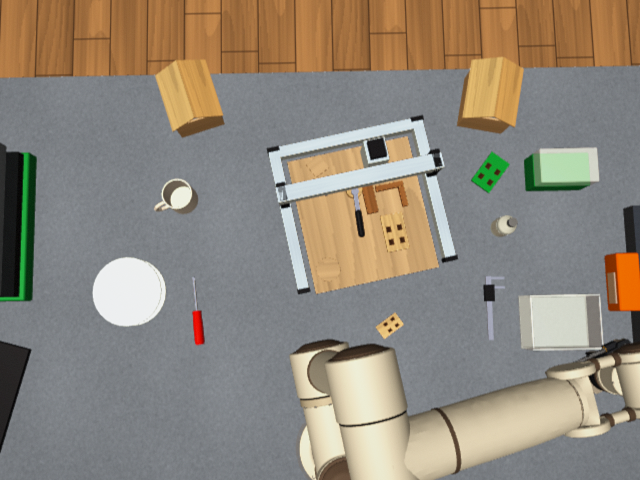

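Top picture: the jig is at (362,203), the panel at (395,232), and the lever at (357,213) is slightly open. The wrist picture shows the fingers, a spindle and slim carriages at the bottom of the gripper. Next I move over the rear of the panel.

```bash
cat >> h.py <<'E'
POSE=np.array([0.67358,-0.06479,0.19321])
def go(ex,ey,z,yaw=None,pose=None):
    """engraver mm target, world z m, tool-x yaw in world -> normalised tx,ty,tz,spin"""
    pose=POSE if pose is None else pose; st=manip.state(); q=np.array(st["tcp_rot"]); M=R.from_quat(q[[1,2,3,0]]).as_matrix()
    t=E2W([ex,ey,0],pose)[0]; t[2]=z; d=M.T@(t-st["position"])/.5
    y0=np.arctan2(M[1,0],M[0,0]); sp=0 if yaw is None else -(yaw-y0)/np.radians(60)
    print("tcp eng",W2E(st["position"],pose).round(1),st["position"].round(4),"yaw",round(y0,4),"-> tx,ty,tz,spin",d.round(4),round(sp,4))
E
python3 -c "
from h import *
go(-156,-75,.185,.193)"
```

```text
tcp eng [[-529.  -369.5]] [ 0.2254 -0.529   0.1847] yaw 0.4028 -> tx,ty,tz,spin [ 8.522e-01 -4.209e-01 -6.000e-04] 0.2003
```

Call:
carry_out([
  {"tx": 0.085, "ty": -0.042, "tz": 0, "spin": 0.02, "gripper": 0},
  {"tx": 0.17, "ty": -0.084, "tz": 0, "spin": 0.05, "gripper": 0},
  {"tx": 0.25, "ty": -0.125, "tz": 0, "spin": 0.1, "gripper": 0},
  {"tx": 0.33, "ty": -0.165, "tz": 0, "spin": 0.15, "gripper": 0},
  {"tx": 0.4, "ty": -0.2, "tz": 0, "spin": 0.2, "gripper": 0},
  {"tx": 0.47, "ty": -0.235, "tz": 0, "spin": 0.2, "gripper": 0},
  {"tx": 0.54, "ty": -0.27, "tz": 0, "spin": 0.2, "gripper": 0},
  {"tx": 0.61, "ty": -0.305, "tz": 0, "spin": 0.2, "gripper": 0},
  {"tx": 0.67, "ty": -0.335, "tz": 0, "spin": 0.2, "gripper": 0},
  {"tx": 0.72, "ty": -0.36, "tz": 0, "spin": 0.2, "gripper": 0},
])

```text
clock: 1.58
position: [0.4878, -0.2193, 0.1849]
tcp_rot: [-0.0, 0.995, 0.098, 0.0]
ft_force: [0.7, 0.1, 0.5]
width: 0.0918
finger_force: 0.0
```

```bash
python3 -c "
from h import *
go(-156,-75,.185,.193)"
```

```text
tcp eng [[-212. -116.]] [ 0.4878 -0.2193  0.1849] yaw 0.1954 -> tx,ty,tz,spin [ 0.1122 -0.0817 -0.    ] 0.0023
```

Call:
carry_out([
  {"tx": 0.06, "ty": -0.045, "tz": 0, "spin": 0, "gripper": 0},
  {"tx": 0.115, "ty": -0.085, "tz": 0, "spin": 0, "gripper": 0},
  {"tx": 0.115, "ty": -0.085, "tz": 0, "spin": 0, "gripper": 0},
  {"tx": 0.115, "ty": -0.085, "tz": 0, "spin": 0, "gripper": 0},
  {"tx": 0.115, "ty": -0.085, "tz": 0, "spin": 0, "gripper": 0},
  {"tx": 0.115, "ty": -0.085, "tz": 0, "spin": 0, "gripper": 0},
  {"tx": 0.115, "ty": -0.085, "tz": 0, "spin": 0, "gripper": 0},
  {"tx": 0.115, "ty": -0.085, "tz": 0, "spin": 0, "gripper": 0},
  {"tx": 0.115, "ty": -0.085, "tz": 0, "spin": 0, "gripper": 0},
  {"tx": 0.115, "ty": -0.085, "tz": 0, "spin": 0, "gripper": 0},
])

```text
clock: 2.42
position: [0.534, -0.17, 0.1848]
tcp_rot: [0.0, 0.995, 0.096, 0.0]
ft_force: [-0.7, 0.0, -0.7]
width: 0.0919
finger_force: 0.0
```

```bash
python3 - <<'E'
from h import *
go(-156,-75,.185,.193)
st=manip.state(); w=manip.camera("wrist"); s=manip.camera("side")
cv2.imwrite("pics/w1raw.png",w[:,:,::-1]); cv2.imwrite("pics/s1raw.png",s[:,:,::-1])
e=ext("wrist",st)
P=E2W([[-5,-80,12],[-60,-110,27],[-60,-42,30],[-105,-50,12],[-174,-104,21],[-174,-44,21],[-5,-49,27]],POSE)
print(proj(P,e).round(0))
tip=np.array(st["position"])-[0,0,.008]; px=proj(tip,ext("side"))[0]; print("tip side px",px)
x,y=px.astype(int); c=s[max(0,y-120):y+80,max(0,x-120):x+140]
side=cv2.resize(c,None,fx=2.3,fy=2.3,interpolation=cv2.INTER_CUBIC)
print(max(0,x-120),max(0,y-120)); cv2.imwrite("pics/s1.png",side[:,:,::-1]); cv2.imwrite("pics/w1.png",w[:,:,::-1])
E
```

```text
tcp eng [[-157.2  -76.5]] [ 0.534  -0.17    0.1848] yaw 0.1924 -> tx,ty,tz,spin [ 0.0023 -0.0029 -0.0005] -0.0005
[[325.  37.]
 [360. 105.]
 [279. 104.]
 [291. 159.]
 [350. 235.]
 [286. 235.]
 [286.  33.]]
tip side px [344.28135693 151.65357763]
224 31
```

View pics/w1.png

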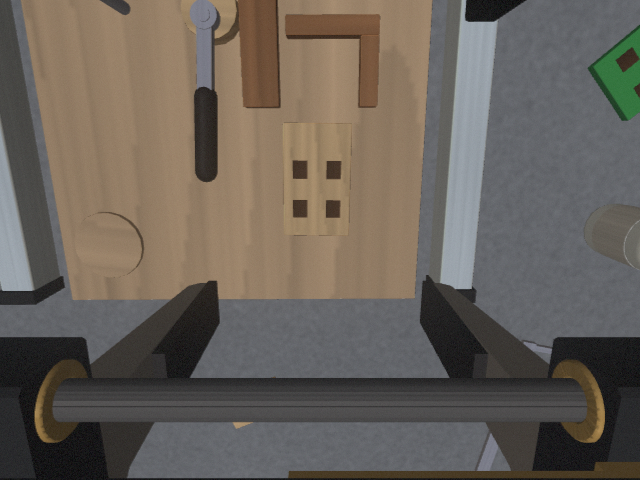

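View pics/s1.png

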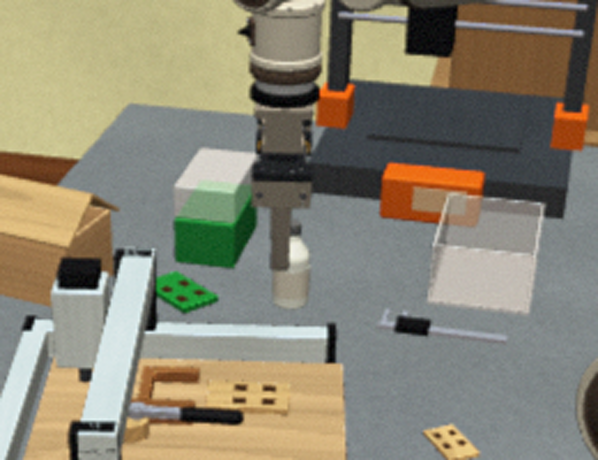

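The wrist calibration agrees with the scene to about 3 px. The panel is at (317,180), nearly square to the jig, and the lever grip runs from (205,90) to (206,180). The gripper body must clear the beam during the lever turn, so I check its real shape with an overlay.

```bash
python3 - <<'E'
from h import *
st=manip.state(); q=np.array(st["tcp_rot"]); M=R.from_quat(q[[1,2,3,0]]).as_matrix()
def box(x0,x1,y0,y1,z0,z1): return np.array([[x,y,z] for x in(x0,x1) for y in(y0,y1) for z in(z0,z1)])/1e3
ED=[(a,b) for a in range(8) for b in range(a) if bin(a^b).count("1")==1]
boxes=[(box(-10,10,46,64,-80,8),(0,0,255)),(box(-10,10,-64,-46,-80,8),(0,0,255)),(box(-37.5,37.5,-94.5,94.5,-200,-80),(0,255,0))]
w=cv2.imread("pics/w1raw.png"); s=cv2.imread("pics/s1raw.png"); s=cv2.resize(s,None,fx=5,fy=5,interpolation=cv2.INTER_CUBIC)
for im,cam,k in((w,"wrist",1),(s,"side",5)):
    e=ext(cam,st)
    for B,c in boxes:
        W=B@M.T+st["position"]; uv=proj(W,e)*k+(k-1)/2; zc=(W@e[1].T+e[2])[:,2]
        for a,b in ED:
            if min(zc[a],zc[b])>.01: cv2.line(im,tuple(int(v) for v in np.clip(uv[a],-5000,5000)),tuple(int(v) for v in np.clip(uv[b],-5000,5000)),c,1)
px=proj(st["position"],ext("side"))[0]*5; x,y=px.astype(int)
cs=s[y-430:y+120,x-150:x+170]
out=np.zeros((550,800,3),np.uint8); out[:,:320]=cs[:550]; ww=cv2.resize(w[240:,:],(480,180)); out[:180,320:]=ww
l=cv2.resize(w[260:480,0:240],(480,370*480//480)); out[180:550,320:]=l
cv2.imwrite("pics/geo.png",out)
E
```

```text
(no output)
```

View pics/geo.png

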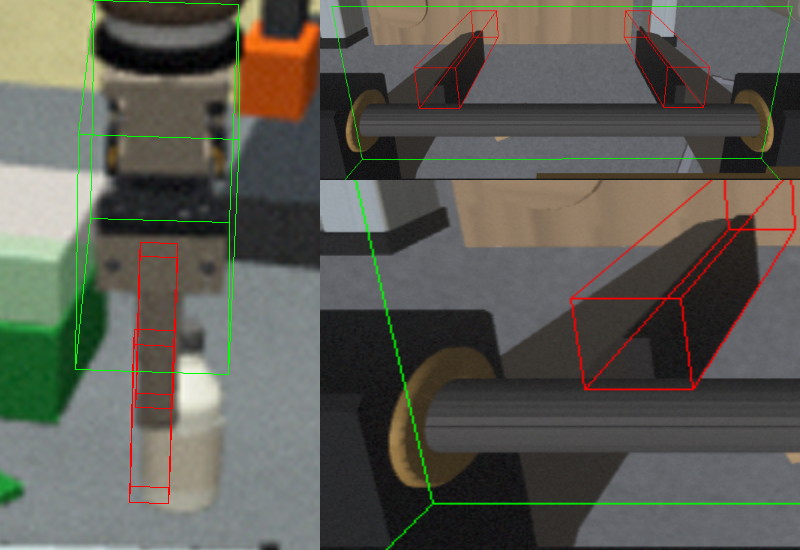

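The rendered gripper sits about 37 mm higher relative to the TCP than stated: in the side inset the fingertip is at row 428, against about 495 predicted. I will find the true tip height by a guarded descent. First I refine the panel pose from the wrist picture.

```bash
python3 - <<'E'
from h import *
st=manip.state(); e=ext("wrist",st)
pe=lambda uv,z:W2E(back(np.array(uv,float),z,e),POSE).round(1)
c=pe([[283,123],[351,123],[350,235],[285,235]],.021); print(c,c.mean(0))
print("jaw near corners z30",pe([[242,106],[279,106]],.030)); print("fence near end z27",pe([[360,106],[378,106]],.027)); print("stop front z27",pe([[287,37],[360,37]],.027))
print("lever pivot, end, z45",pe([[203,12],[206,181]],.045)); print("board near corners",pe([[73,299],[415,298]],.012))
go(c.mean(0)[0]-32,c.mean(0)[1],.0225,.193)
E
```

```text
[[ -74.4  -43.8]
 [ -74.5 -102.5]
 [-173.9 -103.5]
 [-173.8  -43.2]] [-124.15  -73.25]
jaw near corners z30 [[-61.  -10.8]
 [-61.1 -41.6]]
fence near end z27 [[ -61.  -109.4]
 [ -61.  -124.5]]
stop front z27 [[  -8.1  -49.2]
 [  -8.2 -108.1]]
lever pivot, end, z45 [[   5.3   12.5]
 [-121.5   19.6]]
board near corners [[-240.9  169.3]
 [-240.3 -169.6]]
tcp eng [[-157.   -76.2]] [ 0.5341 -0.1697  0.1847] yaw 0.1929 -> tx,ty,tz,spin [ 0.0017 -0.0059  0.3245] -0.0001
```

Call:
carry_out([
  {"tx": 0.002, "ty": -0.006, "tz": 0.06, "spin": 0, "gripper": 0},
  {"tx": 0.002, "ty": -0.006, "tz": 0.12, "spin": 0, "gripper": 0},
  {"tx": 0.002, "ty": -0.006, "tz": 0.18, "spin": 0, "gripper": 0},
  {"tx": 0.002, "ty": -0.006, "tz": 0.23, "spin": 0, "gripper": 0},
  {"tx": 0.002, "ty": -0.006, "tz": 0.27, "spin": 0, "gripper": 0},
  {"tx": 0.002, "ty": -0.006, "tz": 0.295, "spin": 0, "gripper": 0},
  {"tx": 0.002, "ty": -0.006, "tz": 0.305, "spin": 0, "gripper": 0},
  {"tx": 0.002, "ty": -0.006, "tz": 0.315, "spin": 0, "gripper": 0},
  {"tx": 0.002, "ty": -0.006, "tz": 0.323, "spin": 0, "gripper": 0},
  {"tx": 0.002, "ty": -0.006, "tz": 0.323, "spin": 0, "gripper": 0},
])

```text
clock: 3.35
position: [0.5351, -0.1666, 0.0236]
tcp_rot: [0.0, 0.995, 0.097, 0.0]
ft_force: [0.1, 0.0, 0.5]
width: 0.0918
finger_force: 0.0
```

```bash
python3 - <<'E'
from h import *
go(-156,-73.3,.0225,.193); st=manip.state(); print(st["ft_force"])
w=manip.camera("wrist"); s=manip.camera("side")
px=proj(st["position"],ext("side"))[0]; print(px); x,y=px.astype(int)
out=np.zeros((500,800,3),np.uint8)
out[:,:400]=cv2.resize(s[y-80:y+20,x-40:x+40],(400,500),interpolation=cv2.INTER_CUBIC)
out[:300,400:]=cv2.resize(w,(400,300)); out=out[:,:,::-1]; cv2.imwrite("pics/dn.png",out)
E
```

```text
tcp eng [[-155.5  -73.3]] [ 0.5351 -0.1666  0.0236] yaw 0.1934 -> tx,ty,tz,spin [-0.0011 -0.0001  0.0022] 0.0004
[0.14732567 0.01605579 0.52832608]
[342.25222299 201.51263383]
```

View pics/dn.png

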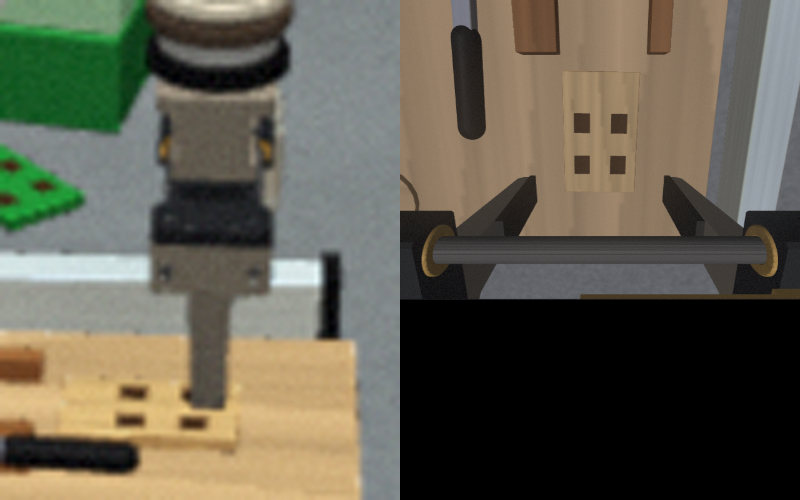

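In the picture the fingertips seem to hang above the panel: the tip is at inset row 407 and the panel's near edge at row 440. I close gently; the opening will show whether the fingers meet the 60 mm panel.

Call:
carry_out([
  {"tx": 0, "ty": 0, "tz": 0, "spin": 0, "gripper": 0.25},
  {"tx": 0, "ty": 0, "tz": 0, "spin": 0, "gripper": 0.3},
  {"tx": 0, "ty": 0, "tz": 0, "spin": 0, "gripper": 0.35},
  {"tx": 0, "ty": 0, "tz": 0, "spin": 0, "gripper": 0.4},
  {"tx": 0, "ty": 0, "tz": 0, "spin": 0, "gripper": 0.4},
  {"tx": 0, "ty": 0, "tz": 0, "spin": 0, "gripper": 0.4},
  {"tx": 0, "ty": 0, "tz": 0, "spin": 0, "gripper": 0.4},
  {"tx": 0, "ty": 0, "tz": 0, "spin": 0, "gripper": 0.4},
  {"tx": 0, "ty": 0, "tz": 0, "spin": 0, "gripper": 0.4},
  {"tx": 0, "ty": 0, "tz": 0, "spin": 0, "gripper": 0.4},
], grip_force=8)

```text
clock: 4.28
position: [0.5346, -0.1664, 0.0232]
tcp_rot: [-0.0, 0.995, 0.097, -0.0]
ft_force: [0.7, 0.2, -0.4]
width: 0.0551
finger_force: 0.0
```

The opening went to 55 mm with no force, so the real tips are about 30 mm above the stated TCP. I reopen and descend further, guarded.

Call:
carry_out([
  {"tx": 0, "ty": 0, "tz": 0, "spin": 0, "gripper": 0},
  {"tx": 0, "ty": 0, "tz": 0, "spin": 0, "gripper": 0},
  {"tx": 0, "ty": 0, "tz": 0, "spin": 0, "gripper": 0},
  {"tx": 0, "ty": 0, "tz": 0, "spin": 0, "gripper": 0},
  {"tx": 0, "ty": 0, "tz": 0.01, "spin": 0, "gripper": 0},
  {"tx": 0, "ty": 0, "tz": 0.02, "spin": 0, "gripper": 0},
  {"tx": 0, "ty": 0, "tz": 0.03, "spin": 0, "gripper": 0},
  {"tx": 0, "ty": 0, "tz": 0.04, "spin": 0, "gripper": 0},
  {"tx": 0, "ty": 0, "tz": 0.05, "spin": 0, "gripper": 0},
  {"tx": 0, "ty": 0, "tz": 0.058, "spin": 0, "gripper": 0},
])

```text
clock: 5.12
position: [0.5343, -0.1662, -0.0067]
tcp_rot: [-0.0, 0.995, 0.096, -0.0]
ft_force: [-0.0, -0.7, 0.8]
width: 0.0917
finger_force: 0.0
```

Call:
carry_out([
  {"tx": 0, "ty": 0, "tz": 0.003, "spin": 0, "gripper": 0},
  {"tx": 0, "ty": 0, "tz": 0.006, "spin": 0, "gripper": 0},
  {"tx": 0, "ty": 0, "tz": 0.009, "spin": 0, "gripper": 0},
  {"tx": 0, "ty": 0, "tz": 0.01, "spin": 0, "gripper": 0},
  {"tx": 0, "ty": 0, "tz": 0.01, "spin": 0, "gripper": 0},
  {"tx": 0, "ty": 0, "tz": 0.01, "spin": 0, "gripper": 0.25},
  {"tx": 0, "ty": 0, "tz": 0.01, "spin": 0, "gripper": 0.35},
  {"tx": 0, "ty": 0, "tz": 0.01, "spin": 0, "gripper": 0.4},
  {"tx": 0, "ty": 0, "tz": 0.01, "spin": 0, "gripper": 0.4},
  {"tx": 0, "ty": 0, "tz": 0.01, "spin": 0, "gripper": 0.4},
])

```text
clock: 5.95
position: [0.5347, -0.1664, -0.0107]
tcp_rot: [0.0, 0.995, 0.097, 0.0]
ft_force: [-0.2, -0.9, -0.7]
width: 0.0607
finger_force: 0.2
```

Call:
carry_out([
  {"tx": 0, "ty": 0, "tz": 0, "spin": 0, "gripper": 0.2},
  {"tx": 0, "ty": 0, "tz": 0, "spin": 0, "gripper": 0.2},
  {"tx": 0, "ty": 0, "tz": 0.003, "spin": 0, "gripper": 0.2},
  {"tx": 0, "ty": 0, "tz": 0.006, "spin": 0, "gripper": 0.2},
  {"tx": 0, "ty": 0, "tz": 0.008, "spin": 0, "gripper": 0.2},
  {"tx": 0, "ty": 0, "tz": 0.008, "spin": 0, "gripper": 0.3},
  {"tx": 0, "ty": 0, "tz": 0.008, "spin": 0, "gripper": 0.45},
  {"tx": 0, "ty": 0, "tz": 0.008, "spin": 0, "gripper": 0.45},
  {"tx": 0, "ty": 0, "tz": 0.008, "spin": 0, "gripper": 0.45},
  {"tx": 0, "ty": 0, "tz": 0.008, "spin": 0, "gripper": 0.45},
])

```text
clock: 6.78
position: [0.5346, -0.1664, -0.0148]
tcp_rot: [-0.0, 0.995, 0.097, -0.0]
ft_force: [0.2, 0.7, -0.6]
width: 0.0595
finger_force: 8.0
```

```bash
python3 -c "
from h import *
st=manip.state();print(st['width'],st['finger_force'],st['ft_force'])
go(-87,-78.5,-.0147,.1932)"
```

```text
0.05952190298868168 7.97660306096077 [ 0.22316205  0.69781879 -0.55868485]
tcp eng [[-155.9  -73. ]] [ 0.5346 -0.1664 -0.0148] yaw 0.1934 -> tx,ty,tz,spin [ 0.1378  0.0111 -0.0003] 0.0002
```

The panel is gripped. I shift it sideways into line, then slide it home.

Call:
carry_out([
  {"tx": 0, "ty": 0.006, "tz": 0, "spin": 0, "gripper": 0.45},
  {"tx": 0, "ty": 0.011, "tz": 0, "spin": 0, "gripper": 0.45},
  {"tx": 0.015, "ty": 0.011, "tz": 0, "spin": 0, "gripper": 0.45},
  {"tx": 0.035, "ty": 0.011, "tz": 0, "spin": 0, "gripper": 0.45},
  {"tx": 0.055, "ty": 0.011, "tz": 0, "spin": 0, "gripper": 0.45},
  {"tx": 0.075, "ty": 0.011, "tz": 0, "spin": 0, "gripper": 0.45},
  {"tx": 0.095, "ty": 0.011, "tz": 0, "spin": 0, "gripper": 0.45},
  {"tx": 0.11, "ty": 0.011, "tz": 0, "spin": 0, "gripper": 0.45},
  {"tx": 0.12, "ty": 0.011, "tz": 0, "spin": 0, "gripper": 0.45},
  {"tx": 0.128, "ty": 0.011, "tz": 0, "spin": 0, "gripper": 0.45},
])

```text
clock: 7.62
position: [0.5992, -0.1593, -0.0148]
tcp_rot: [0.0, 0.995, 0.097, 0.0]
ft_force: [-0.7, -0.5, -1.1]
width: 0.0599
finger_force: 8.0
```

Call:
carry_out([
  {"tx": 0.002, "ty": 0, "tz": 0, "spin": 0, "gripper": 0.45},
  {"tx": 0.004, "ty": 0, "tz": 0, "spin": 0, "gripper": 0.45},
  {"tx": 0.006, "ty": 0, "tz": 0, "spin": 0, "gripper": 0.45},
  {"tx": 0.008, "ty": 0, "tz": 0, "spin": 0, "gripper": 0.45},
  {"tx": 0.01, "ty": 0, "tz": 0, "spin": 0, "gripper": 0.45},
  {"tx": 0.012, "ty": 0, "tz": 0, "spin": 0, "gripper": 0.45},
  {"tx": 0.013, "ty": 0, "tz": 0, "spin": 0, "gripper": 0.45},
  {"tx": 0.014, "ty": 0, "tz": 0, "spin": 0, "gripper": 0.45},
  {"tx": 0.014, "ty": 0, "tz": 0, "spin": 0, "gripper": 0.45},
  {"tx": 0.014, "ty": 0, "tz": 0, "spin": 0, "gripper": 0.45},
])

```text
clock: 8.45
position: [0.6024, -0.159, -0.0151]
tcp_rot: [-0.0, 0.995, 0.097, -0.003]
ft_force: [-10.8, -3.6, 5.1]
width: 0.0599
finger_force: 8.0
```

```bash
python3 -c "
from h import *
st=manip.state();print(st['width'],st['finger_force'],st['ft_force'])
go(-87,-78.5,-.0147,.1932)"
```

```text
0.059878846449580414 8.003023266792297 [-10.76597456  -3.5850308    5.10150501]
tcp eng [[-88.  -78.7]] [ 0.6024 -0.159  -0.0151] yaw 0.1935 -> tx,ty,tz,spin [ 0.002  -0.0005 -0.0009] 0.0002
```

The panel is against the stop: the TCP has stalled with 11 N. I release, lift clear, close the fingers and look.

Call:
carry_out([
  {"tx": -0.001, "ty": 0, "tz": 0, "spin": 0, "gripper": 0.2},
  {"tx": -0.002, "ty": 0, "tz": 0, "spin": 0, "gripper": 0.1},
  {"tx": -0.002, "ty": 0, "tz": 0, "spin": 0, "gripper": 0.1},
  {"tx": -0.002, "ty": 0, "tz": 0, "spin": 0, "gripper": 0.1},
  {"tx": -0.002, "ty": 0, "tz": -0.02, "spin": 0, "gripper": 0.1},
  {"tx": -0.02, "ty": 0, "tz": -0.07, "spin": 0, "gripper": 0.5},
  {"tx": -0.07, "ty": 0, "tz": -0.13, "spin": 0, "gripper": 1},
  {"tx": -0.13, "ty": 0, "tz": -0.19, "spin": 0, "gripper": 1},
  {"tx": -0.16, "ty": 0, "tz": -0.24, "spin": 0, "gripper": 1},
  {"tx": -0.16, "ty": 0, "tz": -0.27, "spin": 0, "gripper": 1},
])

```text
clock: 9.28
position: [0.5261, -0.1746, 0.1242]
tcp_rot: [0.001, 0.995, 0.096, 0.001]
ft_force: [0.0, -0.4, -0.4]
width: 0.0514
finger_force: 0.0
```

Call:
carry_out([
  {"tx": 0, "ty": 0, "tz": 0, "spin": 0, "gripper": 1},
  {"tx": 0, "ty": 0, "tz": 0, "spin": 0, "gripper": 1},
  {"tx": 0, "ty": 0, "tz": 0, "spin": 0, "gripper": 1},
  {"tx": 0, "ty": 0, "tz": 0, "spin": 0, "gripper": 1},
  {"tx": 0, "ty": 0, "tz": 0, "spin": 0, "gripper": 1},
  {"tx": 0, "ty": 0, "tz": 0, "spin": 0, "gripper": 1},
  {"tx": 0, "ty": 0, "tz": 0, "spin": 0, "gripper": 1},
  {"tx": 0, "ty": 0, "tz": 0, "spin": 0, "gripper": 1},
  {"tx": 0, "ty": 0, "tz": 0, "spin": 0, "gripper": 1},
  {"tx": 0, "ty": 0, "tz": 0, "spin": 0, "gripper": 1},
])

```text
clock: 10.12
position: [0.5269, -0.1735, 0.1201]
tcp_rot: [-0.0, 0.995, 0.097, -0.0]
ft_force: [0.3, -0.7, 1.1]
width: 0.0005
finger_force: 0.0
```

```bash
python3 - <<'E'
from h import *
go(-170,-78,.12,.193); st=manip.state(); print(st["ft_force"],st["width"])
w=manip.camera("wrist"); s=manip.camera("side"); cv2.imwrite("pics/w2raw.png",w[:,:,::-1])
print(proj(st["position"],ext("side"))[0]-np.array([0,0]))
px=proj(st["position"],ext("side"))[0]; x,y=px.astype(int); print(x,y)
out=np.zeros((480,800,3),np.uint8); out[:,:640]=w; out[:,640:]=cv2.resize(s[y-80:y+40,x-20:x+20],(160,480),interpolation=cv2.INTER_CUBIC)
cv2.imwrite("pics/cl.png",out[:,:,::-1])
E
```

```text
tcp eng [[-164.8  -78.5]] [ 0.5269 -0.1735  0.1201] yaw 0.1933 -> tx,ty,tz,spin [-0.0103 -0.001   0.0002] 0.0003
[ 0.27260928 -0.69634901  1.0932206 ] 0.0005059489941400634
[346.5890118  170.21170628]
346 170
```

View pics/cl.png

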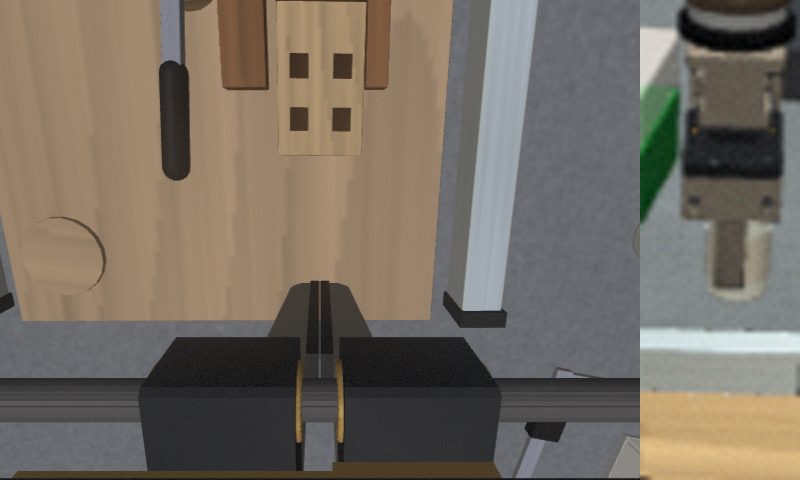

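The panel sits home between jaw and fence: its top at row 0 and rear edge at row 155, with the jaw ends at row 88. The fingers are parallel and do not extend when closed. The carriages sit just behind the pad planes, with slim rods between them and end plates outside. I measure these heights from the side picture already saved.

```bash
python3 - <<'E'
from h import *
# geometry at first side picture: TCP (.534,-.170,.1848)
p=np.array([.534,-.170,.1848]); yaw=.1924; M=np.array([[np.cos(yaw),np.sin(yaw),0],[np.sin(yaw),-np.cos(yaw),0],[0,0,-1]])
e=ext("side"); T=proj(p,e)[0]; o=(T*5).astype(int)-[150,430]
def solve(u,v,y):
    t=(np.array([u,v])+o-2)/5
    r=least_squares(lambda a:proj(M@np.array([a[0],y,a[1]])+p,e)[0]-t,[0,-.05]); return (r.x*1000).round(1)
print("tip",solve(160,428,-.064),"plate bottom",solve(165,291,-.0945),"plate top",solve(165,236,-.0945))
print("bolts",solve(112,266,-.0945),solve(207,266,-.0945),"plate edges",solve(97,260,-.0945),solve(227,260,-.0945))
# wrist: rod height vs assumed x
p=manip.camera_params("wrist"); T=np.array(p["T_tool_cam"]); Ki=np.linalg.inv(K(p))
for row in(378,400,421):
    d=T[:3,:3]@Ki@np.array([319,row,1.]); print(row,[(x,round(float(T[2,3]+d[2]*(x/1e3-T[0,3])/d[0])*1000,1)) for x in(15,20,25)])
go(-88,-26,.06,.193)
E
```

```text
tip [ -4.2 -34.6] plate bottom [  -4.9 -122.6] plate top [  -4.1 -150.8]
bolts [  20.9 -134.8] [ -24.6 -136.1] plate edges [  28.1 -137.6] [ -34.1 -139.4]
378 [(15, -114.7), (20, -122.3), (25, -130.0)]
400 [(15, -123.0), (20, -129.9), (25, -136.8)]
421 [(15, -129.8), (20, -136.1), (25, -142.4)]
tcp eng [[-164.8  -78.5]] [ 0.5269 -0.1735  0.1202] yaw 0.1934 -> tx,ty,tz,spin [ 0.1536 -0.1051  0.1205] 0.0004
```

Call:
carry_out([
  {"tx": 0.06, "ty": -0.04, "tz": 0, "spin": 0, "gripper": 1},
  {"tx": 0.12, "ty": -0.08, "tz": 0, "spin": 0, "gripper": 1},
  {"tx": 0.154, "ty": -0.105, "tz": 0.04, "spin": 0, "gripper": 1},
  {"tx": 0.154, "ty": -0.105, "tz": 0.1, "spin": 0, "gripper": 1},
  {"tx": 0.154, "ty": -0.105, "tz": 0.15, "spin": 0, "gripper": 1},
  {"tx": 0.154, "ty": -0.105, "tz": 0.19, "spin": 0, "gripper": 1},
  {"tx": 0.154, "ty": -0.105, "tz": 0.216, "spin": 0, "gripper": 1},
  {"tx": 0.154, "ty": -0.105, "tz": 0.226, "spin": 0, "gripper": 1},
  {"tx": 0.154, "ty": -0.105, "tz": 0.226, "spin": 0, "gripper": 1},
  {"tx": 0.154, "ty": -0.105, "tz": 0.226, "spin": 0, "gripper": 1},
])

```text
clock: 11.05
position: [0.5932, -0.1077, 0.0083]
tcp_rot: [0.0, 0.995, 0.096, 0.001]
ft_force: [0.3, 0.5, -0.3]
width: 0.001
finger_force: 0.0
```

```bash
python3 - <<'E'
from h import *
for th in(.1,.3,.5,.7,.9,1.1,1.25):
    off=10*np.sin(th)+18*np.cos(th)+9; c=np.array([4-92*np.cos(th)-off*np.sin(th),10+92*np.sin(th)-off*np.cos(th)]); print(th,c.round(1),end=' '); go(c[0],c[1],.006,.1932)
E
```

```text
0.1 [-90.3  -8.6] tcp eng [[-87.2 -26.6]] [ 0.5932 -0.1077  0.0083] yaw 0.1932 -> tx,ty,tz,spin [-0.0064 -0.0361  0.0045] -0.0
0.3 [-92.5   9.3] tcp eng [[-87.2 -26.6]] [ 0.5932 -0.1077  0.0083] yaw 0.1932 -> tx,ty,tz,spin [-0.0107 -0.0719  0.0045] -0.0
0.5 [-90.9  28.1] tcp eng [[-87.2 -26.6]] [ 0.5932 -0.1077  0.0083] yaw 0.1932 -> tx,ty,tz,spin [-0.0076 -0.1095  0.0044] -0.0
0.7 [-85.2  46.9] tcp eng [[-87.2 -26.6]] [ 0.5932 -0.1077  0.0083] yaw 0.1932 -> tx,ty,tz,spin [ 0.0039 -0.1471  0.0044] -0.0
0.9 [-75.1  64.6] tcp eng [[-87.2 -26.6]] [ 0.5932 -0.1077  0.0083] yaw 0.1932 -> tx,ty,tz,spin [ 0.024  -0.1826  0.0044] -0.0
1.1 [-61.   80.2] tcp eng [[-87.2 -26.6]] [ 0.5932 -0.1077  0.0083] yaw 0.1932 -> tx,ty,tz,spin [ 0.0523 -0.2136  0.0044] -0.0
1.25 [-47.9  89.7] tcp eng [[-87.2 -26.6]] [ 0.5932 -0.1077  0.0083] yaw 0.1932 -> tx,ty,tz,spin [ 0.0784 -0.2326  0.0044] -0.0
```

Call:
carry_out([
  {"tx": -0.006, "ty": -0.02, "tz": 0.003, "spin": 0, "gripper": 1},
  {"tx": -0.006, "ty": -0.036, "tz": 0.003, "spin": 0, "gripper": 1},
  {"tx": -0.008, "ty": -0.048, "tz": 0.003, "spin": 0, "gripper": 1},
  {"tx": -0.01, "ty": -0.06, "tz": 0.003, "spin": 0, "gripper": 1},
  {"tx": -0.011, "ty": -0.072, "tz": 0.003, "spin": 0, "gripper": 1},
  {"tx": -0.01, "ty": -0.09, "tz": 0.003, "spin": 0, "gripper": 1},
  {"tx": -0.008, "ty": -0.11, "tz": 0.003, "spin": 0, "gripper": 1},
  {"tx": -0.003, "ty": -0.128, "tz": 0.003, "spin": 0, "gripper": 1},
  {"tx": 0.004, "ty": -0.147, "tz": 0.003, "spin": 0, "gripper": 1},
  {"tx": 0.013, "ty": -0.165, "tz": 0.003, "spin": 0, "gripper": 1},
])

```text
clock: 11.88
position: [0.5827, -0.0243, 0.0058]
tcp_rot: [0.0, 0.995, 0.097, -0.0]
ft_force: [0.2, -4.3, -0.1]
width: 0.001
finger_force: 1.9
```

Call:
carry_out([
  {"tx": 0.006, "ty": -0.01, "tz": 0, "spin": 0, "gripper": 1},
  {"tx": 0.011, "ty": -0.018, "tz": 0, "spin": 0, "gripper": 1},
  {"tx": 0.018, "ty": -0.026, "tz": 0, "spin": 0, "gripper": 1},
  {"tx": 0.025, "ty": -0.034, "tz": 0, "spin": 0, "gripper": 1},
  {"tx": 0.032, "ty": -0.042, "tz": 0, "spin": 0, "gripper": 1},
  {"tx": 0.039, "ty": -0.049, "tz": 0, "spin": 0, "gripper": 1},
  {"tx": 0.047, "ty": -0.055, "tz": 0, "spin": 0, "gripper": 1},
  {"tx": 0.056, "ty": -0.061, "tz": 0, "spin": 0, "gripper": 1},
  {"tx": 0.065, "ty": -0.068, "tz": 0, "spin": 0, "gripper": 1},
  {"tx": 0.065, "ty": -0.068, "tz": 0, "spin": 0, "gripper": 1},
])

```text
clock: 12.72
position: [0.6086, 0.0157, 0.0055]
tcp_rot: [-0.0, 0.995, 0.097, -0.0]
ft_force: [-0.0, -1.9, -0.8]
width: 0.0005
finger_force: 0.5
```

```bash
python3 - <<'E'
from h import *
go(-90,90,.09,.1932)
e=ext("top"); im=manip.camera("top"); cv2.imwrite("pics/t2.png",im[:,:,::-1])
for c in("side","top"):
    if c=="side": manip.camera(c)
    print(c,[(d['bbox'],round(d['conf'],2)) for d in manip.spot_in(c,"cam_lever")][:2], proj(E2W([[4-125*np.cos(t),10+125*np.sin(t),45] for t in(.9,1.1,1.25,1.4)],POSE),ext(c)).round(0).tolist())
print(manip.state()["ft_force"])
E
```

```text
tcp eng [[-48.3  91.5]] [0.6086 0.0157 0.0055] yaw 0.1938 -> tx,ty,tz,spin [-0.0834  0.0028 -0.169 ] 0.0006
side [([286.9, 221.8, 19.3, 31.5], 0.46)] [[308.0, 231.0], [300.0, 233.0], [293.0, 235.0], [285.0, 235.0]]
top [] [[326.0, 227.0], [319.0, 220.0], [315.0, 215.0], [312.0, 209.0]]
[-0.37762827  0.40585401 -0.38757391]
```

The lever is pushed to about 1.25 rad (top-side reading near (293,235)). I retreat, rise, open and turn the tool so the open fingers straddle the beam: the front pad finishes the push while only the slim rods pass above the beam.

Call:
carry_out([
  {"tx": -0.03, "ty": 0, "tz": 0, "spin": 0, "gripper": 1},
  {"tx": -0.08, "ty": 0, "tz": -0.02, "spin": 0, "gripper": 1},
  {"tx": -0.1, "ty": 0, "tz": -0.08, "spin": 0, "gripper": 1},
  {"tx": -0.1, "ty": 0, "tz": -0.15, "spin": 0, "gripper": 0.5},
  {"tx": -0.1, "ty": 0, "tz": -0.22, "spin": -0.1, "gripper": 0},
  {"tx": -0.1, "ty": 0, "tz": -0.29, "spin": -0.22, "gripper": 0},
  {"tx": -0.1, "ty": 0, "tz": -0.3, "spin": -0.33, "gripper": 0},
  {"tx": -0.1, "ty": 0, "tz": -0.3, "spin": -0.45, "gripper": 0},
  {"tx": -0.1, "ty": 0, "tz": -0.3, "spin": -0.56, "gripper": 0},
  {"tx": -0.1, "ty": 0, "tz": -0.3, "spin": -0.67, "gripper": 0},
])

```text
clock: 13.75
position: [0.5594, 0.0054, 0.1563]
tcp_rot: [-0.0, 0.9, 0.435, 0.001]
ft_force: [-0.5, 0.7, 0.9]
width: 0.045
finger_force: 0.0
```

Call:
carry_out([
  {"tx": 0, "ty": 0, "tz": 0, "spin": -0.11, "gripper": 0},
  {"tx": 0, "ty": 0, "tz": 0, "spin": -0.22, "gripper": 0},
  {"tx": 0, "ty": 0, "tz": 0, "spin": -0.33, "gripper": 0},
  {"tx": 0, "ty": 0, "tz": 0, "spin": -0.45, "gripper": 0},
  {"tx": 0, "ty": 0, "tz": 0, "spin": -0.56, "gripper": 0},
  {"tx": 0, "ty": 0, "tz": 0, "spin": -0.67, "gripper": 0},
  {"tx": 0, "ty": 0, "tz": 0, "spin": -0.78, "gripper": 0},
  {"tx": 0, "ty": 0, "tz": 0, "spin": -0.83, "gripper": 0},
  {"tx": 0, "ty": 0, "tz": 0, "spin": -0.83, "gripper": 0},
  {"tx": 0, "ty": 0, "tz": 0, "spin": -0.83, "gripper": 0},
])

```text
clock: 14.58
position: [0.5592, 0.0053, 0.1558]
tcp_rot: [-0.0, 0.636, 0.771, 0.0]
ft_force: [-0.3, 0.1, -0.0]
width: 0.0921
finger_force: 0.0
```

```bash
python3 - <<'E'
from h import *
go(6,102,.155,.1932+np.pi/2)
w=manip.camera("wrist");s=manip.camera("side"); st=manip.state(); cv2.imwrite("pics/w3.png",w[:,:,::-1])
e=ext("wrist",st); t=np.linspace(1.1,1.571,6)
d=manip.spot_in("wrist","cam_lever"); print([(x['bbox'],round(x['conf'],2)) for x in d])
print(proj(E2W([[4-125*np.cos(a),10+125*np.sin(a),45] for a in t],POSE),e).round(0).tolist())
hs=cv2.cvtColor(s,cv2.COLOR_RGB2GRAY); cv2.imwrite("pics/s3.png",s[:,:,::-1])
# lever grip in side view: dark pixels near expected end
es=ext("side"); 
for a in t:
    pts=E2W([[4-r*np.cos(a),10+r*np.sin(a),45] for r in range(65,121,5)],POSE); uv=proj(pts,es).round().astype(int); print(round(a,2),[int(hs[v,u]) for u,v in uv])
E
```

```text
tcp eng [[-98.8  90.7]] [0.5592 0.0053 0.1558] yaw 1.7623 -> tx,ty,tz,spin [0.0229 0.2095 0.0017] -0.0016
[([413.3, 266.9, 49.8, 164.9], 0.57)]
[[381.0, 194.0], [395.0, 188.0], [410.0, 183.0], [425.0, 179.0], [441.0, 177.0], [456.0, 176.0]]
1.1 [24, 55, 32, 56, 99, 157, 114, 163, 175, 165, 173, 180]
1.19 [24, 21, 25, 14, 26, 27, 19, 29, 18, 23, 32, 17]
1.29 [45, 15, 38, 83, 41, 53, 43, 50, 114, 80, 116, 163]
1.38 [169, 173, 168, 176, 186, 188, 184, 180, 180, 171, 171, 172]
1.48 [171, 170, 172, 184, 182, 189, 184, 179, 179, 171, 172, 175]
1.57 [172, 167, 173, 184, 184, 185, 184, 179, 177, 156, 154, 154]
```

The lever stands at about 1.2 rad. I move over the beam with the fingers on either side of it.

Call:
carry_out([
  {"tx": 0.011, "ty": 0.05, "tz": 0, "spin": 0, "gripper": 0},
  {"tx": 0.011, "ty": 0.1, "tz": 0, "spin": 0, "gripper": 0},
  {"tx": 0.011, "ty": 0.15, "tz": 0, "spin": 0, "gripper": 0},
  {"tx": 0.011, "ty": 0.19, "tz": 0, "spin": 0, "gripper": 0},
  {"tx": 0.011, "ty": 0.1985, "tz": 0, "spin": -0.002, "gripper": 0},
  {"tx": 0.011, "ty": 0.1985, "tz": 0, "spin": -0.002, "gripper": 0},
  {"tx": 0.011, "ty": 0.1985, "tz": 0.0, "spin": -0.002, "gripper": 0},
  {"tx": 0.011, "ty": 0.1985, "tz": 0.0, "spin": -0.002, "gripper": 0},
  {"tx": 0.011, "ty": 0.1985, "tz": 0.0, "spin": -0.002, "gripper": 0},
  {"tx": 0.011, "ty": 0.1985, "tz": 0.0, "spin": -0.002, "gripper": 0},
])

```text
clock: 15.57
position: [0.655, 0.0294, 0.156]
tcp_rot: [0.0, 0.635, 0.773, -0.0]
ft_force: [-0.3, 0.4, -0.6]
width: 0.092
finger_force: 0.0
```

```bash
python3 - <<'E'
from h import *
go(0.5,96,.05,.1932+np.pi/2)
s=manip.camera("side"); st=manip.state(); q=np.array(st["tcp_rot"]); M=R.from_quat(q[[1,2,3,0]]).as_matrix(); e=ext("side")
k=5; im=cv2.resize(s[:,:,::-1],None,fx=k,fy=k,interpolation=cv2.INTER_CUBIC)
P=lambda a:tuple(int(v) for v in proj(M@(np.array(a)/1e3)+st["position"],e)[0]*k+2)
for x in(23,-23): cv2.line(im,P([x,-46,-130]),P([x,46,-130]),(0,0,255),1)
for y in(-46,46): cv2.line(im,P([10,y,-130]),P([10,y,-32]),(0,255,0),1)
for y in(-94.5,94.5): cv2.line(im,P([37.5,y,-150]),P([37.5,y,-122]),(255,0,0),1)
cx,cy=P([0,0,-90]); cv2.imwrite("pics/str.png",im[cy-280:cy+280,cx-390:cx+390])
E
```

```text
tcp eng [[-0.2 96. ]] [0.655  0.0294 0.156 ] yaw 1.7659 -> tx,ty,tz,spin [1.000e-04 1.400e-03 2.119e-01] 0.0018
```

View pics/str.png

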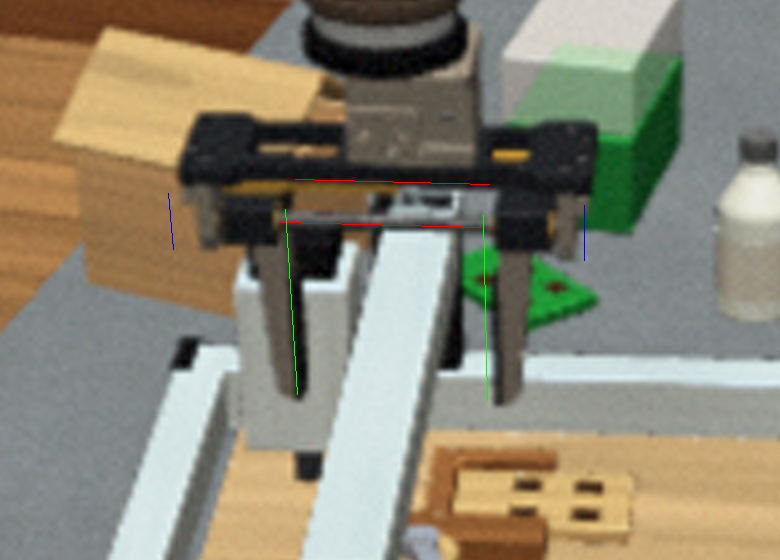

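The side view confirms it. The beam lies between the open fingers, whose tips are at (298,397) and (505,403), and only the thin rods at row 222 cross above it. The predicted lines match the picture. I descend.

Call:
carry_out([
  {"tx": 0, "ty": 0.001, "tz": 0.05, "spin": 0.002, "gripper": 0},
  {"tx": 0, "ty": 0.001, "tz": 0.1, "spin": 0.002, "gripper": 0},
  {"tx": 0, "ty": 0.001, "tz": 0.15, "spin": 0.002, "gripper": 0},
  {"tx": 0, "ty": 0.001, "tz": 0.19, "spin": 0.002, "gripper": 0},
  {"tx": 0, "ty": 0.001, "tz": 0.22, "spin": 0.002, "gripper": 0},
  {"tx": 0, "ty": 0.001, "tz": 0.235, "spin": 0.002, "gripper": 0},
  {"tx": 0, "ty": 0.001, "tz": 0.245, "spin": 0.002, "gripper": 0},
  {"tx": 0, "ty": 0.001, "tz": 0.255, "spin": 0.002, "gripper": 0},
  {"tx": 0, "ty": 0.001, "tz": 0.263, "spin": 0.002, "gripper": 0},
  {"tx": 0, "ty": 0.001, "tz": 0.268, "spin": 0.002, "gripper": 0},
])

```text
clock: 16.45
position: [0.6566, 0.0295, 0.0222]
tcp_rot: [0.001, 0.636, 0.772, 0.0]
ft_force: [-0.9, 0.3, -0.1]
width: 0.0925
finger_force: 0.0
```

```bash
python3 - <<'E'
from h import *
go(41,96,.020,.1932+np.pi/2); print(manip.state()["ft_force"])
E
```

```text
tcp eng [[ 1.4 95.8]] [0.6566 0.0295 0.0222] yaw 1.7642 -> tx,ty,tz,spin [0.0003 0.0791 0.0046] 0.0002
[-0.87972961  0.30175    -0.14865362]
```

Call:
carry_out([
  {"tx": 0, "ty": 0, "tz": 0.004, "spin": 0, "gripper": 0},
  {"tx": 0, "ty": 0, "tz": 0.007, "spin": 0, "gripper": 0},
  {"tx": 0, "ty": 0, "tz": 0.007, "spin": 0, "gripper": 0},
  {"tx": 0, "ty": 0.006, "tz": 0.007, "spin": 0, "gripper": 0},
  {"tx": 0, "ty": 0.012, "tz": 0.007, "spin": 0, "gripper": 0},
  {"tx": 0, "ty": 0.018, "tz": 0.007, "spin": 0, "gripper": 0},
  {"tx": 0, "ty": 0.024, "tz": 0.007, "spin": 0, "gripper": 0},
  {"tx": 0, "ty": 0.03, "tz": 0.007, "spin": 0, "gripper": 0},
  {"tx": 0, "ty": 0.036, "tz": 0.007, "spin": 0, "gripper": 0},
  {"tx": 0, "ty": 0.04, "tz": 0.007, "spin": 0, "gripper": 0},
])

```text
clock: 17.28
position: [0.6755, 0.0338, 0.0179]
tcp_rot: [-0.001, 0.636, 0.772, -0.0]
ft_force: [-3.4, 0.8, 0.6]
width: 0.092
finger_force: 1.9
```

```bash
cat > lev.py <<'E'
from h import *
go(41,96,.0185,.1932+np.pi/2); st=manip.state(); print("F",st["ft_force"].round(2),st["width"],st["clock"])
s=cv2.cvtColor(manip.camera("side"),cv2.COLOR_RGB2GRAY); es=ext("side")
for a in np.arange(1.15,1.6,.06):
    uv=proj(E2W([[4-r*np.cos(a),10+r*np.sin(a),45] for r in range(65,121,5)],POSE),es).round().astype(int); print(round(a,2),[int(s[v,u]) for u,v in uv])
E
python3 lev.py
```

```text
tcp eng [[20.8 96.4]] [0.6755 0.0338 0.0179] yaw 1.7642 -> tx,ty,tz,spin [-0.0008  0.0404 -0.0012] 0.0002
F [-3.41  0.8   0.59] 0.092004637753681 17.2833
1.15 [88, 77, 33, 60, 58, 78, 127, 176, 181, 183, 171, 176]
1.21 [16, 36, 26, 25, 36, 19, 24, 154, 168, 185, 177, 174]
1.27 [22, 15, 18, 18, 19, 21, 21, 19, 25, 14, 33, 31]
1.33 [23, 25, 21, 23, 23, 16, 27, 22, 25, 29, 31, 22]
1.39 [12, 21, 24, 48, 49, 26, 24, 44, 40, 61, 81, 29]
1.45 [111, 137, 173, 184, 185, 189, 180, 182, 179, 178, 179, 175]
1.51 [170, 173, 179, 181, 187, 187, 182, 177, 177, 176, 174, 174]
1.57 [172, 173, 174, 182, 186, 187, 184, 178, 179, 157, 156, 157]
```

The push works (3.4 N, lever near 1.34 rad). I continue slowly to the end stop.

Call:
carry_out([
  {"tx": 0, "ty": 0.005, "tz": 0, "spin": 0, "gripper": 0},
  {"tx": 0, "ty": 0.01, "tz": 0, "spin": 0, "gripper": 0},
  {"tx": 0, "ty": 0.015, "tz": 0, "spin": 0, "gripper": 0},
  {"tx": 0, "ty": 0.02, "tz": 0, "spin": 0, "gripper": 0},
  {"tx": 0, "ty": 0.024, "tz": 0, "spin": 0, "gripper": 0},
  {"tx": 0, "ty": 0.028, "tz": 0, "spin": 0, "gripper": 0},
  {"tx": 0, "ty": 0.031, "tz": 0, "spin": 0, "gripper": 0},
  {"tx": 0, "ty": 0.034, "tz": 0, "spin": 0, "gripper": 0},
  {"tx": 0, "ty": 0.036, "tz": 0, "spin": 0, "gripper": 0},
  {"tx": 0, "ty": 0.036, "tz": 0, "spin": 0, "gripper": 0},
])

```text
clock: 18.17
position: [0.6927, 0.0375, 0.0181]
tcp_rot: [-0.001, 0.636, 0.772, -0.0]
ft_force: [-6.0, 3.5, 1.8]
width: 0.092
finger_force: 3.0
```

```bash
python3 lev.py
```

```text
tcp eng [[38.4 96.8]] [0.6927 0.0375 0.0181] yaw 1.7641 -> tx,ty,tz,spin [-0.0015  0.0051 -0.0009] 0.0001
F [-6.05  3.49  1.82] 0.09197011702074159 18.1667
1.15 [164, 165, 167, 169, 181, 183, 187, 183, 183, 179, 177, 177]
1.21 [82, 114, 124, 165, 183, 183, 185, 182, 181, 181, 177, 174]
1.27 [86, 91, 84, 86, 99, 175, 184, 186, 182, 178, 171, 173]
1.33 [77, 83, 81, 83, 82, 92, 175, 182, 176, 175, 173, 173]
1.39 [23, 20, 23, 19, 19, 84, 167, 176, 171, 176, 173, 173]
1.45 [18, 22, 19, 15, 23, 20, 30, 35, 29, 40, 42, 48]
1.51 [22, 25, 21, 17, 23, 23, 26, 14, 22, 27, 28, 28]
1.57 [33, 28, 19, 23, 52, 34, 35, 28, 21, 26, 16, 13]
```

Call:
carry_out([
  {"tx": 0, "ty": 0.001, "tz": 0, "spin": 0, "gripper": 0},
  {"tx": 0, "ty": 0.002, "tz": 0, "spin": 0, "gripper": 0},
  {"tx": 0, "ty": 0.003, "tz": 0, "spin": 0, "gripper": 0},
  {"tx": 0, "ty": 0.004, "tz": 0, "spin": 0, "gripper": 0},
  {"tx": 0, "ty": 0.004, "tz": 0, "spin": 0, "gripper": 0},
  {"tx": 0, "ty": 0.005, "tz": 0, "spin": 0, "gripper": 0},
  {"tx": 0, "ty": 0.005, "tz": 0, "spin": 0, "gripper": 0},
  {"tx": 0, "ty": 0.005, "tz": 0, "spin": 0, "gripper": 0},
  {"tx": 0, "ty": 0.005, "tz": 0, "spin": 0, "gripper": 0},
  {"tx": 0, "ty": 0.005, "tz": 0, "spin": 0, "gripper": 0},
])

```text
clock: 19.05
position: [0.6946, 0.0381, 0.0179]
tcp_rot: [-0.002, 0.636, 0.772, -0.001]
ft_force: [-8.2, 3.1, 2.8]
width: 0.092
finger_force: 3.8
```

```bash
python3 lev.py
```

```text
tcp eng [[40.4 97. ]] [0.6946 0.0381 0.0179] yaw 1.7641 -> tx,ty,tz,spin [-0.002   0.0013 -0.0011] 0.0001
F [-8.21  3.1   2.84] 0.09202028444696309 19.05
1.15 [180, 176, 167, 169, 181, 184, 186, 189, 184, 181, 179, 176]
1.21 [93, 160, 155, 167, 182, 187, 189, 185, 182, 180, 175, 173]
1.27 [85, 83, 102, 130, 132, 188, 183, 186, 182, 176, 174, 168]
1.33 [86, 87, 85, 86, 85, 111, 182, 179, 178, 174, 170, 174]
1.39 [59, 54, 50, 45, 44, 92, 172, 179, 180, 176, 174, 169]
1.45 [18, 18, 14, 18, 12, 16, 57, 87, 113, 120, 149, 156]
1.51 [21, 22, 14, 17, 23, 22, 18, 27, 23, 27, 25, 20]
1.57 [22, 23, 25, 23, 24, 23, 17, 17, 18, 20, 13, 17]
```

Call:
carry_out([
  {"tx": 0, "ty": 0.001, "tz": 0, "spin": 0, "gripper": 0},
  {"tx": 0, "ty": 0.002, "tz": 0, "spin": 0, "gripper": 0},
  {"tx": 0, "ty": 0.003, "tz": 0, "spin": 0, "gripper": 0},
  {"tx": 0, "ty": 0.004, "tz": 0, "spin": 0, "gripper": 0},
  {"tx": 0, "ty": 0.004, "tz": 0, "spin": 0, "gripper": 0},
  {"tx": 0, "ty": 0.004, "tz": 0, "spin": 0, "gripper": 0},
  {"tx": 0, "ty": 0.004, "tz": 0, "spin": 0, "gripper": 0},
  {"tx": 0, "ty": 0.004, "tz": 0, "spin": 0, "gripper": 0},
  {"tx": 0, "ty": 0.004, "tz": 0, "spin": 0, "gripper": 0},
  {"tx": 0, "ty": 0.004, "tz": 0, "spin": 0, "gripper": 0},
])

```text
clock: 19.93
position: [0.6958, 0.0385, 0.0178]
tcp_rot: [-0.002, 0.636, 0.772, -0.001]
ft_force: [-9.0, 3.2, 4.3]
width: 0.0916
finger_force: 4.9
```

```bash
python3 lev.py
```

```text
tcp eng [[41.6 97.1]] [0.6958 0.0385 0.0178] yaw 1.7641 -> tx,ty,tz,spin [-0.0023 -0.0013 -0.0014] 0.0001
F [-8.96  3.23  4.28] 0.09159497859899239 19.9333
1.15 [179, 180, 168, 167, 182, 185, 187, 180, 184, 180, 176, 169]
1.21 [136, 171, 165, 170, 181, 188, 186, 183, 181, 185, 175, 173]
1.27 [83, 81, 150, 154, 165, 186, 184, 187, 181, 174, 176, 174]
1.33 [90, 86, 87, 87, 85, 140, 185, 181, 182, 178, 174, 172]
1.39 [74, 78, 76, 75, 73, 100, 174, 178, 180, 173, 175, 175]
1.45 [18, 26, 16, 20, 12, 16, 89, 144, 161, 161, 164, 169]
1.51 [21, 19, 16, 21, 20, 14, 20, 24, 18, 21, 24, 17]
1.57 [18, 15, 18, 21, 20, 23, 26, 20, 22, 18, 25, 14]
```

Call:
carry_out([
  {"tx": 0, "ty": 0.001, "tz": 0, "spin": 0, "gripper": 0},
  {"tx": 0, "ty": 0.002, "tz": 0, "spin": 0, "gripper": 0},
  {"tx": 0, "ty": 0.003, "tz": 0, "spin": 0, "gripper": 0},
  {"tx": 0, "ty": 0.004, "tz": 0, "spin": 0, "gripper": 0},
  {"tx": 0, "ty": 0.004, "tz": 0, "spin": 0, "gripper": 0},
  {"tx": 0, "ty": 0.004, "tz": 0, "spin": 0, "gripper": 0},
  {"tx": 0, "ty": 0.004, "tz": 0, "spin": 0, "gripper": 0},
  {"tx": 0, "ty": 0.004, "tz": 0, "spin": 0, "gripper": 0},
  {"tx": 0, "ty": 0.004, "tz": 0, "spin": 0, "gripper": 0},
  {"tx": 0, "ty": 0.004, "tz": 0, "spin": 0, "gripper": 0},
])

```text
clock: 20.82
position: [0.6959, 0.0386, 0.0175]
tcp_rot: [-0.004, 0.636, 0.772, -0.003]
ft_force: [-14.6, 1.9, 7.2]
width: 0.0921
finger_force: 7.8
```

```bash
cat > ang.py <<'E'
from h import *
go(41,96,.0185,.1932+np.pi/2); st=manip.state(); print("F",st["ft_force"].round(2),st["width"],st["clock"])
s=cv2.GaussianBlur(cv2.cvtColor(manip.camera("side"),cv2.COLOR_RGB2GRAY),(3,3),0); es=ext("side")
for off in range(-16,17,2):   # silhouette: engraver x offset from pivot line, at several y
    uv=proj(E2W([[4+off,y,45] for y in range(100,134,6)],POSE),es); print(off,cv2.remap(s,uv[None].astype(np.float32),None,cv2.INTER_LINEAR)[0].tolist())
E
python3 ang.py
```

```text
tcp eng [[41.8 97.2]] [0.6959 0.0386 0.0175] yaw 1.7642 -> tx,ty,tz,spin [-0.0024 -0.0015 -0.002 ] 0.0002
F [-14.63   1.89   7.18] 0.09210246120334178 20.8167
-16 [104, 153, 173, 166, 163, 167]
-14 [82, 125, 144, 143, 140, 142]
-12 [54, 86, 96, 93, 97, 104]
-10 [30, 45, 52, 52, 53, 60]
-8 [21, 23, 24, 28, 31, 30]
-6 [19, 20, 20, 22, 25, 22]
-4 [20, 21, 21, 24, 27, 21]
-2 [20, 21, 21, 24, 27, 20]
0 [20, 19, 21, 24, 24, 18]
2 [24, 22, 24, 30, 30, 19]
4 [38, 38, 42, 49, 51, 29]
6 [62, 69, 76, 85, 83, 44]
8 [95, 105, 112, 121, 118, 58]
10 [121, 138, 141, 144, 132, 64]
12 [133, 148, 152, 153, 136, 65]
14 [137, 150, 151, 153, 136, 66]
16 [136, 149, 150, 153, 136, 67]
```

It stalled at the end stop with 15 N, and the handle is parallel to the beam. I back off, rise straight up and move away.

Call:
carry_out([
  {"tx": 0, "ty": -0.004, "tz": 0, "spin": 0, "gripper": 0},
  {"tx": 0, "ty": -0.01, "tz": 0, "spin": 0, "gripper": 0},
  {"tx": 0, "ty": -0.025, "tz": 0, "spin": 0, "gripper": 0},
  {"tx": 0, "ty": -0.045, "tz": -0.002, "spin": 0, "gripper": 0},
  {"tx": 0, "ty": -0.05, "tz": -0.02, "spin": 0, "gripper": 0},
  {"tx": 0, "ty": -0.05, "tz": -0.07, "spin": 0, "gripper": 0},
  {"tx": 0, "ty": -0.05, "tz": -0.14, "spin": 0, "gripper": 0},
  {"tx": 0, "ty": -0.05, "tz": -0.21, "spin": 0, "gripper": 0},
  {"tx": 0, "ty": -0.05, "tz": -0.28, "spin": 0, "gripper": 0},
  {"tx": 0, "ty": -0.05, "tz": -0.3, "spin": 0, "gripper": 0},
])

```text
clock: 21.7
position: [0.6802, 0.0325, 0.1774]
tcp_rot: [0.006, 0.636, 0.772, 0.004]
ft_force: [0.2, -0.2, 1.6]
width: 0.0922
finger_force: 0.0
```

Call:
carry_out([
  {"tx": 0, "ty": 0, "tz": -0.03, "spin": 0, "gripper": 0},
  {"tx": 0, "ty": -0.05, "tz": -0.06, "spin": 0, "gripper": 0},
  {"tx": 0, "ty": -0.12, "tz": -0.06, "spin": 0, "gripper": 0},
  {"tx": 0, "ty": -0.2, "tz": -0.06, "spin": 0, "gripper": 0},
  {"tx": 0, "ty": -0.28, "tz": -0.06, "spin": 0, "gripper": 0},
  {"tx": 0, "ty": -0.36, "tz": -0.06, "spin": 0, "gripper": 0},
  {"tx": 0, "ty": -0.4, "tz": -0.06, "spin": 0, "gripper": 0},
  {"tx": 0, "ty": -0.4, "tz": -0.06, "spin": 0, "gripper": 0},
  {"tx": 0, "ty": -0.4, "tz": -0.06, "spin": 0, "gripper": 0},
  {"tx": 0, "ty": -0.4, "tz": -0.06, "spin": 0, "gripper": 0},
])

```text
clock: 22.53
position: [0.4803, -0.0054, 0.1989]
tcp_rot: [0.001, 0.636, 0.772, 0.001]
ft_force: [0.6, -0.0, -0.6]
width: 0.0919
finger_force: 0.0
```

```bash
python3 ang.py | sed -n '1,2p;3,20p'; python3 - <<'E'
from h import *
for c in("top","side"):
    im=manip.camera(c); e=ext(c); g=cv2.cvtColor(im,cv2.COLOR_RGB2GRAY); cv2.imwrite(f"pics/end_{c}.png",im[:,:,::-1])
    for q in("panel","coaster","tile"): print(c,q,[(np.round(d['bbox'],0).tolist(),round(d['conf'],2)) for d in manip.spot_in(c,q)][:2])
    print("expect panel",proj(E2W([[-105,-110,21],[-105,-50,21],[-5,-110,21],[-5,-50,21]],POSE),e).round(1).tolist())
# panel dark windows centroid in top view vs start
e=ext("top"); 
for f,ctr in(("top0",(-124,-73)),("end_top",(-55,-80))):
    g=cv2.cvtColor(cv2.imread(f"pics/{f}.png"),cv2.COLOR_BGR2GRAY).astype(float)
    uv=proj(E2W([[ctr[0]+a,ctr[1]+b,21] for a in range(-36,37) for b in range(-24,25)],POSE),e).astype(np.float32)
    v=cv2.remap(g.astype(np.float32),uv[None],None,cv2.INTER_LINEAR)[0]; A=np.array([[a,b] for a in range(-36,37) for b in range(-24,25)])
    w=np.clip(110-v,0,None); print(f,"window centroid offset",(w[:,None]*A).sum(0)/w.sum(),"angle cov",np.polyfit(A[:,0],A[:,1],1,w=w)[0].round(3))
E
```

```text
tcp eng [[-178.3   95.4]] [ 0.4803 -0.0054  0.1989] yaw 1.7639 -> tx,ty,tz,spin [0.0017 0.4377 0.3619] -0.0001
F [ 0.61 -0.02 -0.58] 0.09186714371940519 22.5333
-16 [170, 173, 174, 164, 158, 164]
-14 [141, 143, 142, 136, 130, 137]
-12 [96, 99, 92, 82, 86, 97]
-10 [50, 51, 48, 44, 46, 53]
-8 [28, 25, 23, 25, 27, 26]
-6 [20, 20, 20, 22, 23, 22]
-4 [20, 20, 22, 25, 25, 21]
-2 [20, 20, 22, 26, 26, 20]
0 [19, 19, 21, 25, 23, 18]
2 [24, 22, 24, 31, 29, 19]
4 [38, 38, 41, 48, 50, 31]
6 [62, 69, 76, 84, 83, 47]
8 [94, 105, 111, 121, 118, 59]
10 [119, 136, 139, 143, 131, 63]
12 [132, 146, 150, 151, 134, 63]
14 [135, 148, 150, 151, 135, 65]
16 [135, 149, 149, 150, 135, 67]
top panel [([392.0, 207.0, 27.0, 37.0], 0.9), ([391.0, 326.0, 25.0, 22.0], 0.82)]
top coaster [([392.0, 209.0, 33.0, 37.0], 0.7), ([328.0, 271.0, 20.0, 21.0], 0.63)]
top tile [([317.0, 167.0, 20.0, 23.0], 0.69)]
expect panel [[406.6, 222.7], [384.9, 227.3], [398.3, 187.1], [376.7, 191.6]]
side panel [([305.0, 159.0, 28.0, 19.0], 0.87), ([419.0, 223.0, 23.0, 14.0], 0.59)]
side coaster [([353.0, 246.0, 30.0, 17.0], 0.64), ([416.0, 173.0, 61.0, 11.0], 0.31)]
side tile [([243.0, 234.0, 18.0, 13.0], 0.64)]
expect panel [[324.9, 195.0], [323.8, 206.1], [289.9, 193.9], [287.8, 205.0]]
top0 window centroid offset [-5.08203144  1.19889108] angle cov -0.006
end_top window centroid offset [-6.21800005  1.39023703] angle cov -0.009
```

The lever stayed at its stop after release. Corrected for the wrist bias, the panel's windows put it within about 0.2 mm of home, and the coaster and tile have not moved. I hand in.

```bash
python3 -c "
from cell import manip
print(manip.finish_job())"
```

```text
the job is handed in; nothing more can be done
None
```

The house front is home against the end stop and clamped, with the cam lever at its end stop; I saw no sign of touching the gantry, and the job was handed in at about 23 s (the hand-in returned no verdict).

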